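# Index the sample carousel to the next vial

### The arm

A 7-joint arm with a two-finger parallel gripper is mounted at the origin on the work surface. World frame = base frame: x ahead of the robot, y to its left, z up, the work surface at z = 0. Lengths are in mm, angles in rad, forces in N, time in s.
With the tool pointing down it reaches from about 425 to 950 mm from the base axis. Payload 16.7 kg.
Tool frame: the origin (TCP) lies midway between the tips of the shut fingers; the grasp point (between the pads) lies 19 mm behind it; z points along the fingers, y is the direction in which the jaws open and shut (so a half turn about z gives the same grasp; the last joint's range is limited). The gripper opens to 94 mm and grips with 3 to 60 N. Pads are 16 mm wide; open, the fingers measure 119 mm over their backs; the gripper's body (75 mm by 177 mm) begins 78 mm behind the grasp point.
Start: joints at [-1.357, 0.426, 0.074, 1.606, -0.034, 1.111, -0.067], TCP at [240.185, 630.781, 205.467] pointing down, gripper open.
Joint ranges: [-2.85, 2.85], [-0.5, 2.14], [-1.23, 1.37], [0.21, 2.46], [-1.02, 4.16], [0.16, 2.05], [-2.73, 2.73]. Speed limits (rad/s): [1.89, 1.89, 2.39, 2.39, 3.01, 3.01, 3.01].

### API

Orientations are given as a rotation vector (axis times angle).
In Python, from station import r gives the robot as it stands.
- The arm moves only by the tool servo_tool, never from a script. Its argument "motion" is a list of rows, each a list of 7 numbers: the shift along the tool's x, y, z each as a share of 0.3 m, from -1 to 1, then the turn, a rotation vector about the tool's x, y, z each as a share of pi rad, from -1 to 1, then the opening, from 0 (shut) to 1 (fully open). A call has 1 to 12 rows; each row is the pose to reach, as a shift and turn from the pose commanded when the call began, along the tool's axes at that moment, turning the shorter way round; what a row does not reach only later rows make up. A row lasts 1/8 s, in which the tool goes at most 62.5 mm and 10.7 degrees, less where a joint would pass 70% of its speed; a pose out of reach is approached as far as the arm can. A call with a number of a shift or a turn outside -1 to 1 is refused whole. A call with a gripper value outside its range is refused whole. The fingers move at their own pace and stop on an object; the grip force is fixed at half the most. Time passes only in rows, so rows that repeat a pose let the fingers close. It gives the time, the measured TCP pose, the force and the opening at its end, in the units of the state.
- r.sense(): the state, without advancing time (a new reading comes with each control period).
- r.camera(name): name is "scene" or "top" or "wrist"; returns a dict with "img" (400x640x3 uint8, red, green, blue), "range_z" (400x640 float32, mm along the optical axis (not along the pixel's ray), 0 where there is no reading), "fx", "fy", "cx", "cy" (pixels), "rvec" (rotation vector, rad) and "tvec" (3), from world to camera coordinates, as OpenCV has them; the wrist camera has in their place "hand_eye" (4x4, takes a point from camera to tool coordinates, whose origin is the TCP and whose axes are the flange's). Camera axes: x right, y down, z forward; pixel columns grow to the right and rows downward; lengths in mm; the calibration is good to about 2 mm. A picture is of the moment at which its call begins: read the wrist's pose just before it.
- r.hand_in(): hands the job in, once; it reports no verdict.
The state is a dict: "t": time; "joints": joint angles; "dq": joint speeds; "tau": joint torques, N m; "ee_pos": TCP position; "tcp_rot": TCP orientation; "ft_force": force on the tool from outside, world axes, zero at the start; "wrist_torque": the same for the moment, N m; "finger_gap": opening from 0.0 (shut) to 1.0 (fully open).
Only numpy, scipy, OpenCV 4.12 (cv2) and the standard library are available. Lean on these libraries where they do the work, as an engineer would, in place of code of your own. Each camera call takes 0.05 s, during which the arm holds its last target. There are 200 camera calls.

### The job

Bring the next vial under the needle: press the carousel's plunger button down with a fingertip, keep it pressed while you turn the disc counter-clockwise (seen from above) by exactly one hole, and let the plunger spring fully out so that its pin locks in that hole. Only press and push: do not turn back or past that hole, do not lift or tip any vial, and leave the other things on the bench alone.

Things in the scene. Friction and masses are not known exactly. Their poses are not given: they have to be found in the camera images.
- carousel: fixed white drum, 244 mm across, housing of a hand-turned sample carousel. Origin on the bench (height 0) under its vertical axis; -x points to the plunger's starting place, +x to the post of the needle head (148 mm from the axis). An aluminium index ring, top 46 mm above the bench, with eight 14 mm holes 45 degrees apart, 105 mm from the axis, runs round its top
- needle (a point): tip of the needle, 104 mm above the bench, 58 mm from the axis on the side away from the plunger's start. Its blue head and white arm, fixed on the post behind, reach up to 185 mm
- disc (a joint): angle of the turning disc (170 mm across, top at 34 mm, seven cups to 54 mm), rad: 0 at the start, growing counter-clockwise seen from above; one hole is +0.785. Locked (play about 0.02) while the pin stands in a hole of the ring. With the plunger pressed it turns against light friction (below 1 N at the plunger) and stays where it is left
- plunger (a joint): how far the plunger is pressed, m: 0 = fully out, 0.010 = its stop. The spring pushes back with about 5 N when out, 8 N at the stop. Pressed over 0.006, the pin is clear below the ring. Released within about 0.03 rad of a hole, the round-nosed pin springs up and centres itself; farther off it stays under the ring (plunger about half pressed)
- plunger_top (a point): centre of the plunger's top: a flat black rubber button, 34 mm wide, in a 46 mm dark steel collar on the disc, 72 mm from the axis. 69 mm above the bench when out, 59 mm when fully pressed (the collar's top is at 56 mm). It slides straight down and travels round with the disc; a fingertip pressing on it drags the disc round by friction
- carousel_axis (a point): point on the disc's vertical axis, 50 mm above the bench
- next_hole (a point): centre of the mouth (46 mm above the bench) of the ring hole next to the present one, counter-clockwise seen from above, 105 mm from the axis
- pin (a point): top of the 11 mm steel locking pin that moves with the plunger, 33 mm farther from the axis than the button's centre, on the same radius; 45 mm above the bench when locked in a hole
- vial1: loose 28 mm wide, 60 mm tall glass vial with white cap, standing in a cup of the carousel's disc; origin at the centre of its underside, 34 mm above the bench. Rides round with the disc; never lift or tip it
- vial2: loose 28 mm wide, 60 mm tall glass vial with white cap, standing in a cup of the carousel's disc; origin at the centre of its underside, 34 mm above the bench. Rides round with the disc; never lift or tip it
- vial3: loose 28 mm wide, 60 mm tall glass vial with white cap, standing in a cup of the carousel's disc; origin at the centre of its underside, 34 mm above the bench. Rides round with the disc; never lift or tip it
- vial4: loose 28 mm wide, 60 mm tall glass vial with white cap, standing in a cup of the carousel's disc; origin at the centre of its underside, 34 mm above the bench. Rides round with the disc; never lift or tip it
- jar: loose low glass jar, 52 mm wide, 65 mm tall, on the bench beside the carousel; origin under its centre. Leave alone
- fitting: loose steel ring fitting, 34 mm wide, 22 mm tall, on the bench beside the carousel; origin under its centre. Leave alone
- wrench: loose 150 mm wrench lying at the left of the bench. Leave alone
- beaker: loose glass beaker, 70 mm wide, 85 mm tall, left of the bench; origin under its centre. Leave alone
- cap_tray: loose white tray 120 x 90 x 35 mm, right of the bench; origin under its centre. Leave alone
- solvent: loose glass bottle with a blue cap, 72 mm wide, 160 mm tall, right of the bench; origin under its centre. Leave alone

How it is judged:
By the outcome, as a careful person would: the job done as asked, in the order asked, and still so for the second after the job is handed in, with the robot touching nothing.
It also fails if it takes over 35 s, if anything falls off the work surface, if the arm or the gripper's body presses on something with over 40 N, if the wrist force passes 120 N, or if a joint passes its speed limit or range.

## Working session

There is one attempt and no reset: what is moved stays moved. The work goes in short steps, Python scripts to look and compute and a tool call to move; the robot and the scene stay as the last step left them, time stands still between calls to the robot, and variables do not carry over. Pictures are saved under pics/ and viewed, about 8 in all and at most 12, crops included, and the job is handed in when it is done.

Besides the shell and the picture viewer there is one more tool, called as name([rows], argument=value, ...), one row to a line, values as JSON. servo_tool: Moves the arm, as the interface text tells. Shift numbers are shares of 0.3 m and turn numbers shares of pi rad, none past 1 either way. Its arguments: {"type":"object","properties":{"motion":{"type":"array","items":{"type":"array","items":{"type":"number"}}}},"required":["motion"]}

```bash
mkdir -p pics; cat > h.py <<'E'
import numpy as np,cv2
from station import r
def snap(n,f):
    c=r.camera(n); cv2.imwrite('pics/'+f,c['img'][:,:,::-1]); np.savez('/tmp/'+f+'.npz',**c); return c
def world(c):
    R=cv2.Rodrigues(np.array(c['rvec'],float))[0]; t=np.array(c['tvec'],float).ravel()
    v,u=np.mgrid[0:400,0:640]; z=c['range_z']
    P=np.stack([(u-c['cx'])/c['fx']*z,(v-c['cy'])/c['fy']*z,z],-1)
    return (P-t)@R
E
python3 - <<'E'
from h import *
s=r.sense(); print({k:np.round(v,3) for k,v in s.items()})
for n in('top','scene'):
    c=snap(n,n+'1.png')
    W=world(c); print(n, W[100:300:50,100:600:100].round(0).tolist())
E
```

```text
{'t': np.float64(0.0), 'joints': array([-1.356,  0.427,  0.074,  1.607, -0.034,  1.111, -0.067]), 'dq': array([-0.001,  0.   ,  0.002, -0.001,  0.001, -0.   , -0.001]), 'tau': array([ 1.0000e-03, -9.3581e+01,  3.6660e+00, -4.5420e+01, -4.9000e-02,
        2.0000e-02,  0.0000e+00]), 'ee_pos': array([240.053, 630.41 , 204.803]), 'tcp_rot': array([-5.68e-01, -3.09e+00,  2.00e-03]), 'ft_force': array([-0.008, -0.94 , -0.593]), 'wrist_torque': array([ 0.045, -0.051, -0.004]), 'finger_gap': np.float64(1.0)}
top [[[921.0, 736.0, -0.0], [874.0, 357.0, 110.0], [864.0, 46.0, 107.0], [845.0, -256.0, 133.0], [876.0, -616.0, -3.0]], [[749.0, 735.0, -1.0], [738.0, 393.0, 1.0], [727.0, 56.0, 2.0], [717.0, -277.0, 0.0], [703.0, -596.0, 21.0]], [[568.0, 646.0, 151.0], [569.0, 395.0, -4.0], [557.0, 57.0, 53.0], [551.0, -270.0, -2.0], [542.0, -595.0, 2.0]], [[420.0, 646.0, 149.0], [403.0, 397.0, -3.0], [395.0, 64.0, 2.0], [387.0, -263.0, -0.0], [379.0, -587.0, -1.0]]]
scene [[[-171.0, -539.0, 3.0], [-34.0, -210.0, 6.0], [95.0, 118.0, 2.0], [232.0, 444.0, 5.0], [483.0, 638.0, 150.0]], [[70.0, -568.0, 0.0], [186.0, -266.0, -7.0], [314.0, 36.0, -1.0], [436.0, 338.0, -2.0], [598.0, 592.0, 58.0]], [[278.0, -593.0, -0.0], [396.0, -313.0, 6.0], [505.0, -35.0, 1.0], [618.0, 243.0, 2.0], [731.0, 521.0, 1.0]], [[457.0, -614.0, 1.0], [559.0, -354.0, -3.0], [664.0, -94.0, -4.0], [823.0, 121.0, 111.0], [918.0, 355.0, 110.0]]]
```

View pics/top1.png

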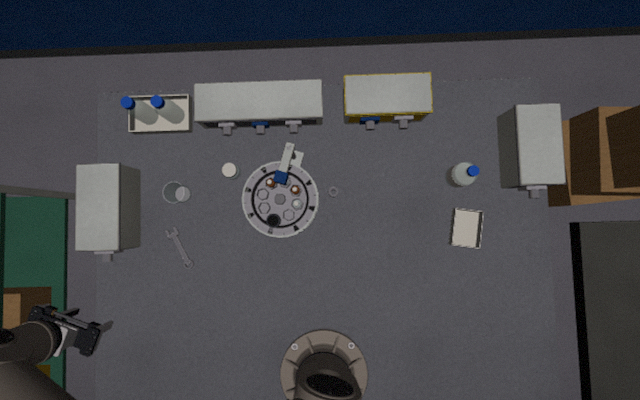

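View pics/scene1.png

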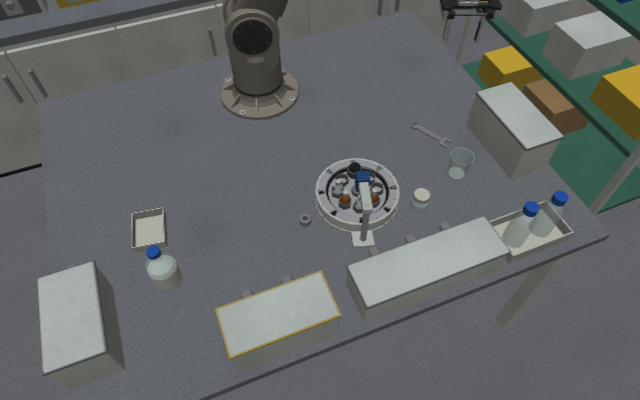

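The top view shows the carousel centred near (280,199) with the plunger at (273,220), toward the robot. The needle head is at (281,178), on the far side. The CCW step takes the plunger to image right. Next I'll get a rough measurement from depth.

```bash
cat > m.py <<'E'
from h import *
c=dict(np.load('/tmp/top1.png.npz')); W=world(c); g=c['img'].mean(2)
box=np.zeros((400,640),bool); box[155:245,235:325]=1
from scipy.optimize import least_squares
m=box&(abs(W[...,2]-46)<5)
P=W[m][:,:2]; 
# outer boundary of drum: hull
f=lambda p:np.hypot(P[:,0]-p[0],P[:,1]-p[1])-p[2]
H=cv2.convexHull(P.astype(np.float32))[:,0]
q=least_squares(lambda p:np.hypot(H[:,0]-p[0],H[:,1]-p[1])-p[2],[650,100,122],loss='soft_l1').x; print('drum',q,len(P))
b=box&(g<45)&(abs(W[...,2]-66)<8); print('button',np.median(W[b],0),W[b].mean(0),b.sum())
n=box&(W[...,2]>120); print('head',W[n].min(0),W[n].max(0),W[n].mean(0))
E
python3 m.py; python3 -c "
from h import *
im=cv2.imread('pics/top1.png')[140:250,225:335]; cv2.imwrite('pics/c1.png',cv2.resize(im,None,fx=5,fy=5,interpolation=2))
c=dict(np.load('/tmp/top1.png.npz'));print(c['fx'],c['cx'],c['cy'])
s=r.sense();print(cv2.Rodrigues(s['tcp_rot'])[0].round(3));print(r.camera('wrist')['hand_eye'])"
```

```text
drum [563.2207717  125.0189901  122.44937052] 1729
button [495.92455454 142.8265629   68.4347893 ] [513.00574755 137.51778719  67.7366715 ] 114
head [488.48213666 -12.57735522 138.0412343 ] [ 682.01126787  126.44819837 1292.53005426] [624.27583903  89.65452084 273.43478718]
390.37380987301657 312.9767058320911 196.12873039670444
[[-0.935  0.356 -0.   ]
 [ 0.356  0.935 -0.001]
 [-0.    -0.001 -1.   ]]
[[ 6.40920083e-04 -9.65252774e-01 -2.61317185e-01  7.51569487e+01]
 [ 9.99999792e-01  6.36288426e-04  1.02330741e-04 -8.82277864e-01]
 [ 6.74980684e-05 -2.61317196e-01  9.65252982e-01 -1.79408749e+02]
 [ 0.00000000e+00  0.00000000e+00  0.00000000e+00  1.00000000e+00]]
```

View pics/c1.png

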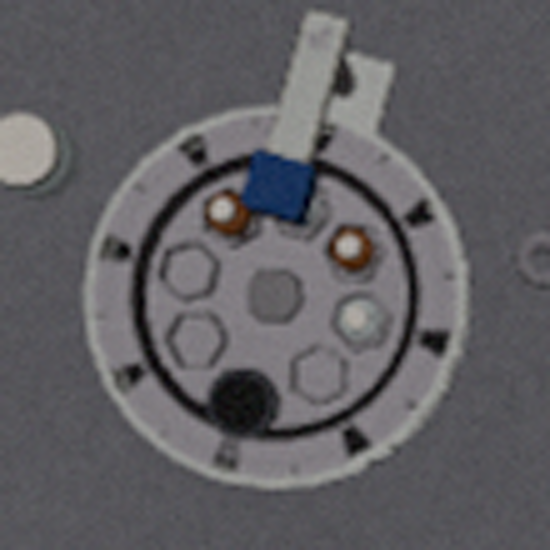

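The crop shows the axis at crop (273,296), the button at (242,400), the pin hole at (228,458) and the next CCW hole at (357,440). I'll move to a viewing pose with the fingers shut.

servo_tool([
  [-0.3,-0.31,-0.04,0,0,-0.016,0],
  [-0.613,-0.625,-0.075,0,0,-0.033,0],
  [-0.613,-0.625,-0.075,0,0,-0.033,0],
  [-0.613,-0.625,-0.075,0,0,-0.033,0],
  [-0.613,-0.625,-0.075,0,0,-0.033,0],
  [-0.613,-0.625,-0.075,0,0,-0.033,0],
])

```text
t: 0.9
ee_pos: [345.6, 389.9, 228.2]
tcp_rot: [0.41, 3.115, 0.001]
ft_force: [-0.3, -0.1, 0.1]
finger_gap: 0.394
```

servo_tool([
  [-0.3,-0.35,-0.04,0,0,0,0],
  [-0.543,-0.683,-0.073,0,0,0,0],
  [-0.543,-0.683,-0.073,0,0,0,0],
  [-0.543,-0.683,-0.073,0,0,0,0],
  [-0.543,-0.683,-0.073,0,0,0,0],
  [-0.543,-0.683,-0.073,0,0,0,0],
  [-0.543,-0.683,-0.073,0,0,0,0],
])

```text
t: 1.78
ee_pos: [449.5, 152.4, 249.5]
tcp_rot: [-0.403, -3.115, 0.001]
ft_force: [-0.9, -0.1, 0.2]
finger_gap: 0.005
```

```bash
cat >> h.py <<'E'
def wworld(c,s):
    T=c['hand_eye']; R=cv2.Rodrigues(np.array(s['tcp_rot'],float))[0]
    v,u=np.mgrid[0:400,0:640]; z=c['range_z']
    P=np.stack([(u-c['cx'])/c['fx']*z,(v-c['cy'])/c['fy']*z,z],-1)
    return (P@T[:3,:3].T+T[:3,3])@R.T+s['ee_pos']
E
python3 - <<'E'
from h import *
s=r.sense(); print({k:np.round(s[k],3) for k in('t','ee_pos','tcp_rot','ft_force','finger_gap','joints')})
c=snap('wrist','w1.png'); W=wworld(c,s); np.save('/tmp/w1.npy',W)
E
```

```text
{'t': np.float64(1.775), 'ee_pos': array([449.477, 152.353, 249.528]), 'tcp_rot': array([-4.030e-01, -3.115e+00,  1.000e-03]), 'ft_force': array([-0.875, -0.08 ,  0.194]), 'finger_gap': np.float64(0.005), 'joints': array([-0.8  ,  0.042,  0.351,  2.002, -0.016,  1.101,  0.872])}
```

View pics/w1.png

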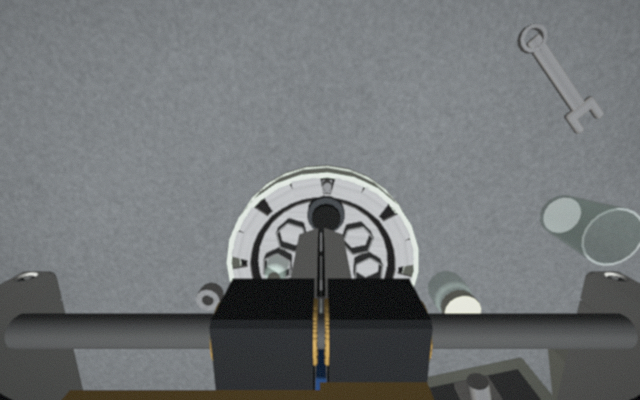

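The wrist view shows the button at (326,214), the pin hole at (327,187) and the next hole at (264,209). The fingers point at the disc. Next I'll measure the axis, button and holes from this view.

```bash
cat > m2.py <<'E'
from h import *
from scipy.optimize import least_squares
def proj(c,s,u,v,z):   # ray to plane of height z
    T=c['hand_eye']; R=cv2.Rodrigues(np.array(s['tcp_rot'],float))[0]
    d=R@T[:3,:3]@np.array([(u-c['cx'])/c['fx'],(v-c['cy'])/c['fy'],1]); o=R@T[:3,3]+s['ee_pos']
    return o+d*(z-o[2])/d[2]
c=dict(np.load('/tmp/w1.png.npz')); W=np.load('/tmp/w1.npy'); g=c['img'].mean(2)
s=dict(tcp_rot=np.array([-.403,-3.115,.001]),ee_pos=np.array([449.477,152.353,249.528]))
box=np.zeros((400,640),bool); box[150:278,220:425]=1
m=box&(abs(W[...,2]-46)<4); P=W[m]; print(len(P),P[:,2].mean())
rr=np.hypot(P[:,0]-563,P[:,1]-125); 
# ring/drum outer edge: farthest point per azimuth
az=np.degrees(np.arctan2(P[:,1]-125,P[:,0]-563))//4; H=np.array([P[az==a][np.argmax(rr[az==a])] for a in np.unique(az)])
for k in(0,1):
  q=least_squares(lambda p:np.hypot(H[:,0]-p[0],H[:,1]-p[1])-(p[2] if k==0 else 122),[563,125,122],loss='soft_l1').x; print('drum',q)
bt=box&(abs(W[...,2]-69)<4)&(W[...,0]<515); print('button depth',W[bt].mean(0),W[bt].min(0),W[bt].max(0),bt.sum())
for n,(u,v,z) in dict(button=(326,214,69),pin=(327,187,45),next=(264,209,46),l=(238,264,46),rr=(405,270,46)).items(): print(n,proj(c,s,u,v,z).round(1))
im=cv2.imread('pics/w1.png')[160:285,220:425]; cv2.imwrite('pics/c2.png',cv2.resize(im,None,fx=3.9,fy=3.9,interpolation=2))
E
python3 m2.py
```

```text
6703 46.24113777342954
drum [563.06151046 123.77153271 121.42520191]
drum [563.76268714 123.60129936 122.        ]
button depth [493.7830332  145.56831276  69.07568511] [478.5672069  128.94075001  65.02010819] [511.11098401 161.59207698  71.82018701] 588
button [490.  147.1  69. ]
pin [464.8 155.2  45. ]
next [471.8  73.8  46. ]
l [533.7  19.7  46. ]
rr [596.3 225.1  46. ]
```

View pics/c2.png

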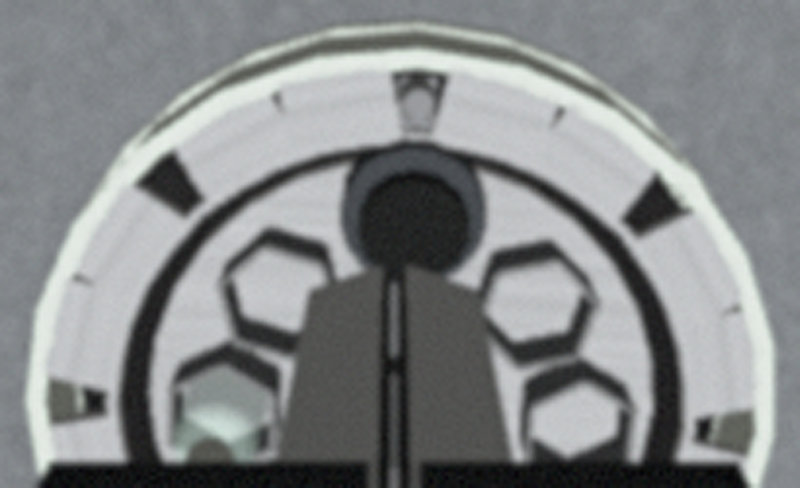

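```bash
cat >> m2.py <<'E'
px=[(327.7,184.4,0),(264.1,206.9,1),(240,262.6,2),(388,213,-1),(405.9,270,-2)]
Q=np.array([proj(c,s,u,v,46)[:2] for u,v,_ in px]); k=np.array([p[2] for p in px])
def res(p):
    a=p[2]+k*np.pi/4; return (Q-np.c_[p[0]+105*np.cos(a),p[1]+105*np.sin(a)]).ravel()
o=least_squares(res,[563,124,2.85]); print('holes fit',o.x,np.degrees(o.x[2]),o.fun.round(1))
a=o.x[2]; 
for d in(0,45): 
  t=a+np.radians(d); print(d,o.x[:2]+72*np.array([np.cos(t),np.sin(t)]))
E
python3 m2.py | tail -4
```

```text
rr [596.3 225.1  46. ]
holes fit [563.42217325 124.73668019   2.83601201] 162.49151902276725 [-1.6  0.5 -1.  -1.5  0.7 -1.8  0.3  1.5  1.6  1.3]
0 [494.75775832 146.39766176]
45 [499.55247287  91.50023372]
```

servo_tool([
  [-0.151,0.018,0.15,0,0,0,0],
  [-0.151,0.018,0.3,0,0,0,0],
  [-0.151,0.018,0.45,0,0,0,0],
  [-0.151,0.018,0.55,0,0,0,0],
  [-0.151,0.018,0.565,0,0,0,0],
  [-0.151,0.018,0.565,0,0,0,0],
  [-0.151,0.018,0.565,0,0,0,0],
])

```text
t: 2.7
ee_pos: [495.9, 144.4, 81.7]
tcp_rot: [0.407, 3.114, 0.002]
ft_force: [1.1, -0.3, -0.1]
finger_gap: 0.008
```

```bash
python3 - <<'E'
from h import *
s=r.sense(); print({k:np.round(s[k],3) for k in('t','ee_pos','tcp_rot','ft_force')})
c=snap('wrist','w2.png')
cv2.imwrite('pics/c3.png',cv2.resize(c['img'][100:400,120:520,::-1],None,fx=2,fy=2))
E
```

```text
{'t': np.float64(2.7), 'ee_pos': array([495.925, 144.428,  81.666]), 'tcp_rot': array([4.070e-01, 3.114e+00, 2.000e-03]), 'ft_force': array([ 1.06 , -0.274, -0.109])}
```

View pics/c3.png

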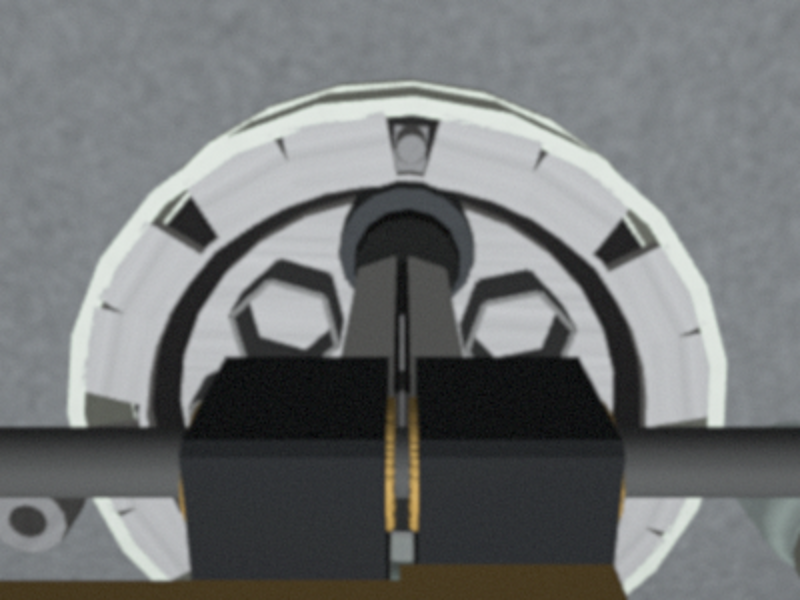

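The tip sits about 2 mm right of the button centre (tip at crop x 402, button at 410). I'll correct that and descend to light contact.

servo_tool([
  [0.005,0.007,0.01,0,0,0,0],
  [0.005,0.007,0.03,0,0,0,0],
  [0.005,0.007,0.045,0,0,0,0],
  [0.005,0.007,0.055,0,0,0,0],
  [0.005,0.007,0.055,0,0,0,0],
  [0.005,0.007,0.055,0,0,0,0],
])

```text
t: 3.5
ee_pos: [494.3, 146.3, 63.8]
tcp_rot: [-0.408, -3.115, -0.0]
ft_force: [-2.3, 1.0, 6.9]
finger_gap: 0.006
```

```bash
python3 - <<'E'
from h import *
s=r.sense(); print({k:np.round(s[k],3) for k in('t','ee_pos','tcp_rot','ft_force')})
E
```

```text
{'t': np.float64(3.5), 'ee_pos': array([494.263, 146.289,  63.774]), 'tcp_rot': array([-0.408, -3.115, -0.   ]), 'ft_force': array([-2.311,  0.986,  6.926])}
```

servo_tool([
  [0,0,0.007,0,0,0,0],
  [0,0,0.012,0,0,0,0],
  [0,0,0.012,0,0,0,0],
])

```text
t: 3.88
ee_pos: [494.3, 146.3, 60.2]
tcp_rot: [-0.408, -3.115, -0.0]
ft_force: [-2.0, 1.0, 8.4]
finger_gap: 0.004
```

servo_tool([
  [0.0002,-0.0085,0,0,0,0,0],
  [0.0002,-0.0169,0,0,0,0,0],
  [-0.0008,-0.0337,0,0,0,0,0],
  [-0.003,-0.0504,0,0,0,0,0],
  [-0.0063,-0.0669,0,0,0,0,0],
  [-0.0108,-0.0832,0,0,0,0,0],
  [-0.0164,-0.0991,0,0,0,0,0],
  [-0.0231,-0.1146,0,0,0,0,0],
  [-0.0309,-0.1295,0,0,0,0,0],
  [-0.0309,-0.1295,0,0,0,0,0],
  [-0.0309,-0.1295,0,0,0,0,0],
])

```text
t: 5.25
ee_pos: [493.8, 106.1, 60.4]
tcp_rot: [0.408, 3.114, 0.0]
ft_force: [1.0, -0.6, 8.1]
finger_gap: 0.004
```

```bash
python3 - <<'E'
from h import *
s=r.sense(); print({k:np.round(s[k],3) for k in('t','ee_pos','tcp_rot','ft_force')})
c=snap('wrist','w3.png'); W=wworld(c,s)
np.savez('/tmp/w3s.npz',W=W,**{k:s[k] for k in('ee_pos','tcp_rot')})
cv2.imwrite('pics/c4.png',cv2.resize(c['img'][100:400,120:520,::-1],None,fx=2,fy=2))
E
```

```text
{'t': np.float64(5.25), 'ee_pos': array([493.82 , 106.13 ,  60.447]), 'tcp_rot': array([0.408, 3.114, 0.   ]), 'ft_force': array([ 1.037, -0.571,  8.106])}
```

View pics/c4.png

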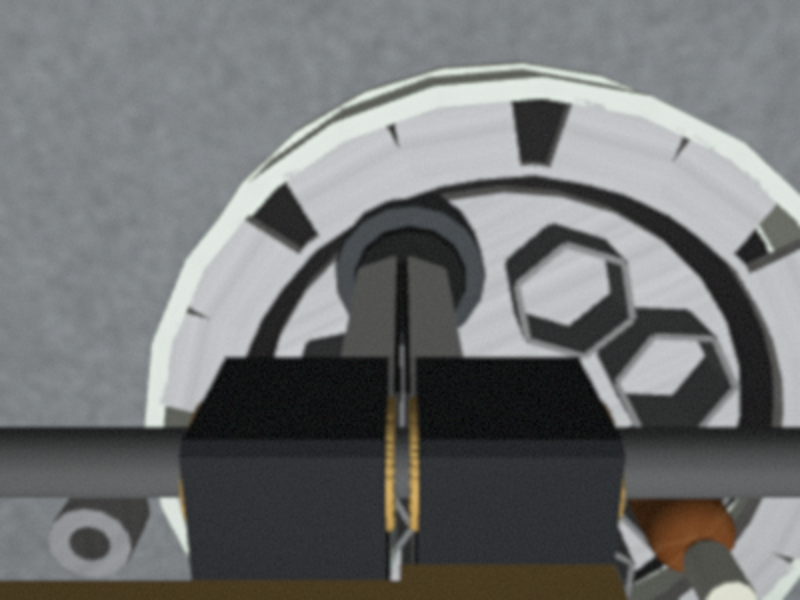

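The disc followed the tip about 32°, and the pin is hidden under the ring. I'll measure the collar angle against the hole fit.

```bash
cat > m3.py <<'E'
from h import *
from scipy.optimize import least_squares
A=np.array([563.4,124.5])
def collar(c,s,gs,W=None):
    W=wworld(c,s) if W is None else W
    d=np.hypot(W[...,0]-gs[0],W[...,1]-gs[1])
    sel=(abs(W[...,2]-56)<3.5)&(d<32)&(d>13)
    sel[278:]=0; P=W[sel]
    az=np.degrees(np.arctan2(P[:,1]-gs[1],P[:,0]-gs[0]))//10; rr=np.hypot(*(P[:,:2]-gs).T)
    H=np.array([P[az==a][np.argsort(rr[az==a])[int(.93*(az==a).sum())]][:2] for a in np.unique(az) if (az==a).sum()>8])
    q=least_squares(lambda p:np.hypot(*(H-p[:2]).T)-22.5,gs,loss='soft_l1').x
    v=q-A; ang=np.degrees(np.arctan2(v[1],v[0]))%360
    print('collar',q.round(2),'R',np.hypot(*v).round(2),'ang',ang.round(2),len(P),len(H)); return ang
if __name__=='__main__':
    s1=dict(tcp_rot=np.array([-.403,-3.115,.001]),ee_pos=np.array([449.477,152.353,249.528]))
    s2=dict(tcp_rot=np.array([.407,3.114,.002]),ee_pos=np.array([495.925,144.428,81.666]))
    d=np.load('/tmp/w3s.npz'); s3=dict(tcp_rot=d['tcp_rot'],ee_pos=d['ee_pos'])
    for n,s,g in(('w1',s1,(494.7,146)),('w2',s2,(494.7,146)),('w3',s3,(493.8,106))):
        c=dict(np.load(f'/tmp/{n}.png.npz')); a=collar(c,s,np.array(g))
E
python3 m3.py
```

```text
collar [495.48 145.17] R 70.99 ang 163.07 419 26
collar [495.34 145.29] R 71.17 ang 163.01 1185 26
collar [493.77 107.68] R 71.63 ang 193.58 1662 26
```

servo_tool([
  [-0.004,-0.0065,0,0,0,0,0],
  [-0.0083,-0.0136,0,0,0,0,0],
  [-0.013,-0.0205,0,0,0,0,0],
  [-0.018,-0.0272,0,0,0,0,0],
  [-0.023,-0.0333,0,0,0,0,0],
  [-0.0279,-0.0392,0,0,0,0,0],
  [-0.0279,-0.0392,0,0,0,0,0],
  [-0.0279,-0.0392,0,0,0,0,0],
])

```text
t: 6.3
ee_pos: [498.9, 92.7, 60.4]
tcp_rot: [0.408, 3.114, 0.0]
ft_force: [-0.8, -0.6, 7.2]
finger_gap: 0.003
```

```bash
cat > m4.py <<'E'
import sys
from m3 import *
for i in range(2):
    s=r.sense(); c=snap('wrist',sys.argv[1])
    collar(c,s,s['ee_pos'][:2]+[0,1.5])
print(s['t'],s['ee_pos'],s['ft_force'])
T=c['hand_eye'];R=cv2.Rodrigues(np.array(s['tcp_rot'],float))[0]; M=R@T[:3,:3]; o=R@T[:3,3]+s['ee_pos']
im=cv2.resize(c['img'][150:280,220:420,::-1],None,fx=4,fy=4)
a0=np.radians(162.5)
def dr(p,col):
    q=M.T@(np.array(p)-o); u=c['cx']+c['fx']*q[0]/q[2]; v=c['cy']+c['fy']*q[1]/q[2]
    cv2.circle(im,(int((u+.5-220)*4),int((v+.5-150)*4)),2,col,-1)
for k in(0,1): dr([*A+105*np.array([np.cos(a0+k*np.pi/4),np.sin(a0+k*np.pi/4)]),46],(0,0,255))
for t in np.arange(0,6.28,.1): dr([*A+72*np.array([np.cos(a0+np.pi/4),np.sin(a0+np.pi/4)])+23*np.array([np.cos(t),np.sin(t)]),56],(0,255,0))
cv2.imwrite('pics/c_'+sys.argv[1],im)
E
python3 m4.py w4.png
```

```text
collar [497.9   94.77] R 71.93 ang 204.41 1640 25
collar [497.85  94.79] R 71.97 ang 204.38 1659 25
6.35 [498.86468258  92.66252335  60.43260104] [-0.30438248  0.67217653  7.61821584]
```

View pics/c_w4.png

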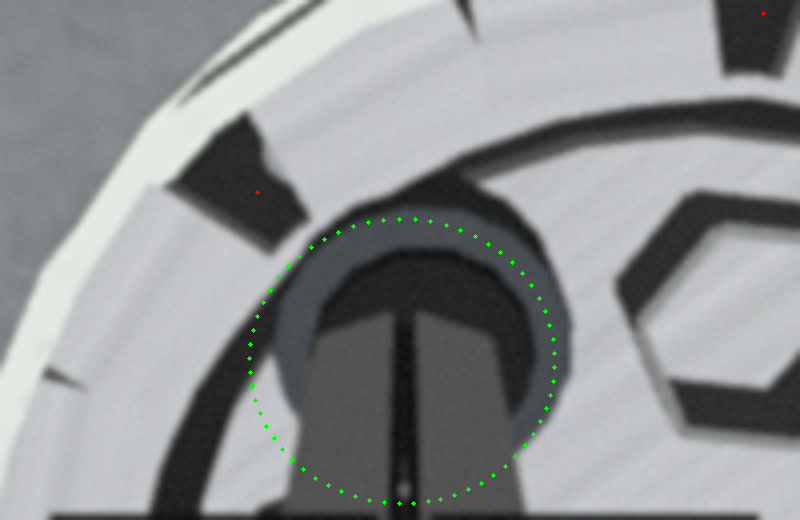

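The overlay agrees with the ring: red dot (257,192) is in the next hole. The collar is still about 3.6° short, so I'll push the rest.

servo_tool([
  [-0.003,-0.0037,0,0,0,0,0],
  [-0.0068,-0.0074,0,0,0,0,0],
  [-0.0103,-0.0111,0,0,0,0,0],
  [-0.0103,-0.0111,0,0,0,0,0],
  [-0.0103,-0.0111,0,0,0,0,0],
])

```text
t: 7.02
ee_pos: [501.0, 88.7, 60.4]
tcp_rot: [0.408, 3.114, 0.0]
ft_force: [-0.2, -0.5, 7.3]
finger_gap: 0.003
```

```bash
python3 m4.py w5.png
```

```text
collar [499.66  90.93] R 72.03 ang 207.77 1675 25
collar [499.73  90.9 ] R 71.99 ang 207.82 1683 25
7.075 [500.98901953  88.70640961  60.4459754 ] [-0.34978986 -0.41563869  7.06006705]
```

View pics/c_w5.png

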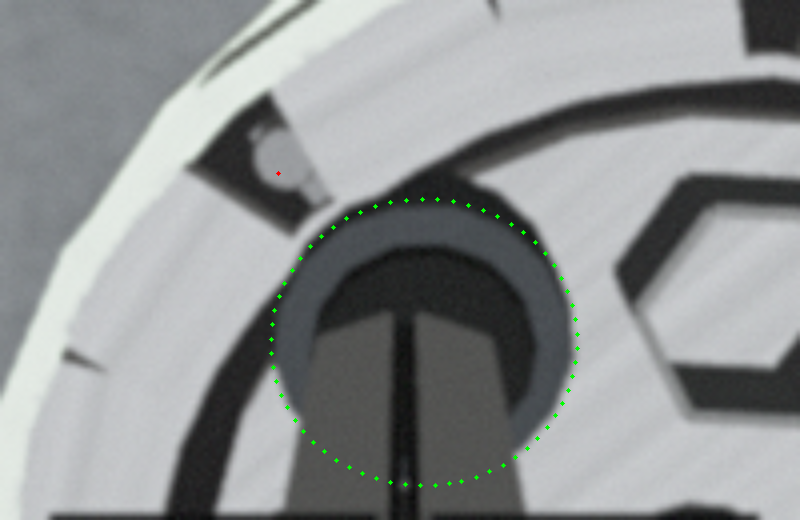

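The pin is now visible in the hole at (282,160). With parallax for its lower height, it falls on the hole's midline to within about 0.5°. I'll release straight up.

servo_tool([
  [0,0,-0.015,0,0,0,0],
  [0,0,-0.03,0,0,0,0],
  [0,0,-0.06,0,0,0,0],
  [0,0,-0.1,0,0,0,0],
  [0,0,-0.1,0,0,0,0],
  [0,0,-0.1,0,0,0,0],
])

```text
t: 7.88
ee_pos: [500.3, 88.8, 90.2]
tcp_rot: [-0.407, -3.115, -0.0]
ft_force: [-0.0, 0.5, 0.1]
finger_gap: 0.01
```

```bash
python3 m4.py w6.png; python3 - <<'E'
from h import *
s=r.sense(); c=r.camera('wrist'); W=wworld(c,s)
d=np.hypot(W[...,0]-499.7,W[...,1]-91); b=(d<14)&(W[...,2]<80)&(c['img'].mean(2)<45); b[278:]=0
print('button z',np.percentile(W[b][:,2],[10,50,90]),b.sum())
p=563.4+105*np.cos(np.radians(208)),124.5+105*np.sin(np.radians(208))
d=np.hypot(W[...,0]-p[0],W[...,1]-p[1]); print('pin z',np.percentile(W[d<4][:,2],[5,50,95]))
E
```

```text
collar [499.7   91.05] R 71.95 ang 207.71 1109 25
collar [499.7   91.07] R 71.94 ang 207.69 1113 25
7.925 [500.24470486  88.74524447  90.08621649] [ 0.75024087  0.23182015 -0.96181424]
button z [68.51157591 69.26175293 70.03409686] 763
pin z [ 44.69515871 211.47129044 212.34430894]
```

View pics/c_w6.png

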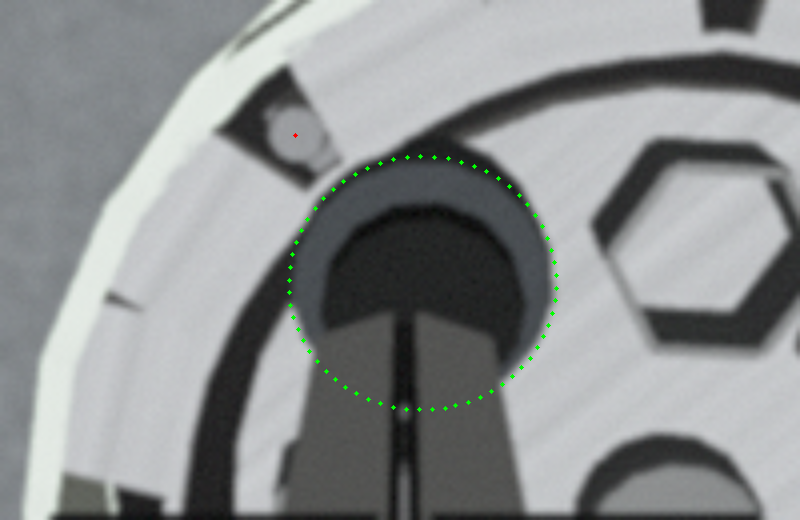

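The button is back at 69.3 mm, which is fully out, and the pin stands in the hole at (297,133). I'll retreat up and check the scene.

servo_tool([
  [0,0,-0.15,0,0,0,0],
  [0.1,0,-0.4,0,0,0,0],
  [0.2,0,-0.6,0,0,0,0],
  [0.2,0,-0.6,0,0,0,0],
  [0.2,0,-0.6,0,0,0,0],
])

```text
t: 8.65
ee_pos: [442.7, 104.7, 271.6]
tcp_rot: [0.406, 3.113, 0.004]
ft_force: [0.1, 0.5, -1.3]
finger_gap: 0.004
```

```bash
python3 - <<'E'
from h import *
c=snap('scene','s2.png')
cv2.imwrite('pics/c_s2.png',cv2.resize(c['img'][140:270,270:490,::-1],None,fx=3.6,fy=3.6,interpolation=2))
s=r.sense(); c=r.camera('wrist'); W=wworld(c,s)
d=np.hypot(W[...,0]-499.7,W[...,1]-91); b=(d<14)&(abs(W[...,2]-65)<8)&(c['img'].mean(2)<45)
print('button',W[b].mean(0),b.sum(),s['t'])
E
```

```text
button [497.3082314   91.70353581  69.3377613 ] 312 8.7
```

View pics/c_s2.png

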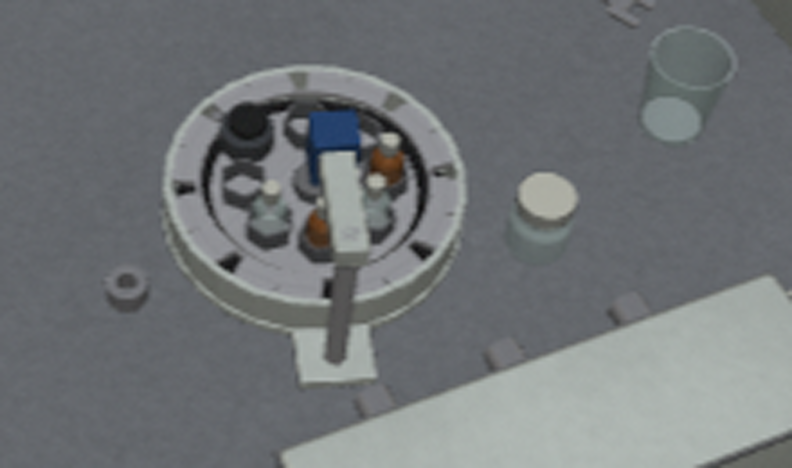

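All four vials are upright, the plunger is out at (247,120) one hole on, and the jar and fitting are in place. I'll hand it in.

```bash
python3 -c "
from station import r
print(r.hand_in())"
```

```text
the job is handed in; nothing more can be done
None
```

The carousel is one hole further counter-clockwise, with the plunger fully out and its pin standing in that hole. I handed the job in after about 9 s of robot time.

I pressed the button with the shut fingertips to about 60 mm height, at about 8 N. Holding it down, I dragged the disc round in three short moves, checking the angle by camera after each, then released straight up.

- **Plunger and pin:** the button top measured 69.3 mm, which is fully out. The wrist picture shows the pin in the next hole, though the depth reading at the pin was mostly blocked by the fingers and confirmed little.
- **Disc angle:** after release the collar had turned 44.7° by camera. That is within the roughly 0.5° scatter between my measurements.
- **Fingertip slip:** the tip ended about 2 mm ahead of the button centre, so I steered by the camera angle of the collar instead of the tip's own position.
- **Scene:** the last picture shows all four vials upright in their cups, and the jar, fitting and beaker undisturbed. It does not cover the tray or solvent bottle and shows only the end of the wrench, but the arm went nowhere near them.

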